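# Issue one spare radio battery from the plunger dispenser

## Robot

A 6-joint arm with a two-finger parallel gripper is mounted at the origin on the work surface. World frame = base frame: x ahead of the robot, y to its left, z up, the work surface at z = 0. Lengths are in m, angles in rad, forces in N, time in s.
With the tool pointing down it reaches from about 0.325 to 0.925 m from the base axis. Payload 3.1 kg.
Tool frame: the origin (TCP) lies at the very end of the fingers, on their centre line; the grasp point (between the pads) lies 19 mm behind it; z points along the fingers, y is the line along which they close (so a half turn about z gives the same grasp; the last joint's range is limited). The gripper opens to 85 mm and grips with 20 to 120 N. Pads are 22 mm wide; open, the fingers measure 114 mm over their backs; the gripper's body (76 mm by 85 mm) begins 54 mm behind the grasp point. The pads swing forward as they close: fully open they stand 13 mm farther back than shut.
Start: joints at [1.165, 0.217, 1.613, -0, 1.311, -0.112], TCP at [0.181, 0.598, 0.231] pointing down, gripper open.
Joint ranges: [-2.75, 2.75], [-0.78, 2.1], [0.31, 2.55], [-1.13, 4.27], [0.13, 2.63], [-2.58, 2.58]. Speed limits (rad/s): [2.79, 2.79, 3.14, 3.14, 3.14, 3.14].

## Interface

Orientations are given as a unit quaternion [x, y, z, w].
In Python, from bench import bot gives the robot as it stands.
- The arm moves only by the shell command python3 -m jog 'ROWS' [FORCE]. ROWS is JSON, a list of rows, each an object of numbers: "fingers": the closure in counts, from 0 (fully open) to 255 (shut); "dx", "dy", "dz": the shift along the tool's x, y, z in mm; "spin": the turn about the tool's z in rad. In form: [{"fingers": .., "dx": .., "dy": .., "dz": .., "spin": ..}, ...]. A call has 1 to 20 rows; each row is the pose to reach, as a shift and turn from the pose commanded when the call began, along the tool's axes at that moment; what a row does not reach only later rows make up. A row lasts 1/10 s, in which the tool goes at most 50 mm and 8.59 degrees, less where a joint would pass 70% of its speed; a pose out of reach is approached as far as the arm can. A call with a gripper value outside its range is refused whole. The fingers move at their own pace and stop on an object; FORCE is the grip in N (left out, the last holds). Time passes only in rows, so rows that repeat a pose let the fingers close. It gives the time, the measured TCP pose, the force, the opening and the grip force at its end, in the units of the state.
- bot.sense(): the state, without advancing time (a new reading comes with each control period).
- bot.camera(name): name is "scene" or "top"; returns the picture (420x560x3 uint8, red, green, blue); there is no depth.
- bot.camera_model(name): a dict with "intrinsics" (3x3 intrinsics, pixels), "dist_coeffs" ([k1, k2, p1, p2, k3] as OpenCV has them; the pictures are not rectified), "origin" and "orientation" of the camera in the world. Camera axes: x right, y up, looking along -z (the intrinsics and any distortion apply to the point x, -y, -z); pixel columns grow to the right and rows downward; lengths in m; the calibration is good to about 2 mm. A picture is of the moment at which its call begins. camera_model takes no time and is no camera call.
- bot.finish_job(): hands the job in; it is judged then, once.
The state is a dict: "clock": time; "q": joint angles; "qd": joint speeds; "tau": joint torques, N m; "tcp_pos": TCP position; "ee_rot": TCP orientation; "force": force on the tool from outside, world axes, zero at the start; "wrist_torque": the same for the moment, N m; "gripper_width": finger opening in m; "finger_force": force on a finger pad.
Only numpy, scipy, OpenCV 4.12 (cv2) and the standard library are available. Lean on these libraries where they do the work, as an engineer would, in place of code of your own. Each camera call takes 0.05 s, during which the arm holds its last target. There are 200 camera calls.

## Task

Issue one radio battery: press the dispenser's plunger all the way down until it bottoms, once, and let it spring back up. Then take the battery that has come out onto the tongue and set it down gently, lying flat inside the grey tray, leaving the other two batteries in the dispenser and the mug and torch on the desk where they are.

Things in the scene. Friction and masses are not known exactly. Their poses are not given: they have to be found in the camera images.
- dispenser: Battery dispenser, aluminium and grey steel, fixed to the desk, 325 mm long. Origin on the desk under the centre of its upright open-topped magazine (94 mm high, 73 mm in x, 63 mm in y). Its x axis points from magazine to plunger. Grey housing at x = 37 to 147 mm, 80 mm wide, 90 mm high. Foot plate 8 mm thick, 90 mm wide, x = -55 to 175 mm. Pressing the plunger shoves the lowest battery out to -x.
- landing (a point): Point on the tongue, 83 mm from the dispenser's origin along -x and 22 mm above the desk, over which the battery's centre lies after a full press, wholly out, about 15 mm clear of the magazine. A short press leaves it partly inside (1.72 mm of battery travel per mm of plunger). The flat tongue is 34 mm wide and runs from the magazine to x = -150 mm, where a 6 mm lip ends it.
- plunger_top (a point): Centre of the top of the plunger's round black push pad, 56 mm across. The pad moves straight down; when up its top is 170 mm above the desk, at x = 95 mm, y = 0 in the dispenser's frame.
- plunger (a joint): Travel of the plunger in m: 0 when up, 0.050 when it bottoms against its stop. It springs back by itself. Pressed slowly it resists with about 5 to 8 N at the top, rising to 10 to 16 N just before the stop (spring and friction of the batteries); at the stop the force rises steeply, so a press that has reached some 22 N has bottomed.
- battery_centre (a point): Centre (half-way up) of the radio battery that is lowest in the magazine at the start, the one the first press pushes out. A black block 64 mm (along its x) by 54 mm (along its y) by 22 mm high with brass contacts, 0.08 to 0.13 kg; its axes are parallel to the dispenser's at the start. On the tongue it can be gripped across its 54 mm sides, which overhang the 34 mm tongue.
- spare_low_centre (a point): Centre of the second battery, the same in shape, lying on the first in the magazine.
- spare_top_centre (a point): Centre of the third battery, the same in shape, at the top of the stack.
- tray: Shallow open tray of grey plastic, fixed to the desk, 175 mm along its x by 155 mm along its y, 30 mm high, walls and floor 4 to 5 mm thick, empty. Origin under its centre, on the desk.
- mug: Bystander: white mug, 82 mm across, 95 mm high. Origin under its centre.
- torch: Bystander: dark steel torch standing on its head, 48 mm across, 140 mm high. Origin under its centre.

How it is judged:
By the outcome, as a careful person would: the job done as asked, in the order asked, and still so for the second after the job is handed in, with the robot touching nothing.
It also fails if it takes over 58 s, if anything falls off the work surface, if the arm or the gripper's body presses on something with over 40 N, if the wrist force passes 120 N, or if a joint passes its speed limit or range.

## Working session

There is one attempt and no reset: what is moved stays moved. The work goes in short steps, Python scripts to look and compute and a shell command to move; the robot and the scene stay as the last step left them, time stands still between calls to the robot, and variables do not carry over. Pictures are saved under pics/ and viewed, at most 10 in all, crops included, and the job is handed in when it is done.

```bash
mkdir -p pics; python3 - <<'E'
from bench import bot
import cv2
for n in("scene","top"):
    cv2.imwrite(f"pics/{n}0.png",bot.camera(n)[:,:,::-1]); print(bot.camera_model(n))
s=bot.sense();print(s["clock"],s["tcp_pos"],s["ee_rot"],s["force"],s["gripper_width"])
E
```

```text
{'intrinsics': array([[531.90493832,   0.        , 278.13833125],
       [  0.        , 531.90493832, 213.50366207],
       [  0.        ,   0.        ,   1.        ]]), 'dist_coeffs': array([0.06161156, 0.        , 0.        , 0.        , 0.        ]), 'origin': array([ 1.09797518, -0.53019626,  0.93533257]), 'orientation': array([0.33211899, 0.13148176, 0.32559103, 0.87544275])}
{'intrinsics': array([[460.39154475,   0.        , 271.85597246],
       [  0.        , 460.39154475, 206.12433809],
       [  0.        ,   0.        ,   1.        ]]), 'dist_coeffs': array([-0.03902757,  0.        ,  0.        ,  0.        ,  0.        ]), 'origin': array([0.50146829, 0.03027141, 1.00862059]), 'orientation': array([-0.04173691,  0.06352001,  0.71123436, -0.69883397])}
0.1 [0.18067304 0.59753986 0.23007798] [ 1.46360286e-01  9.89230753e-01 -1.05086690e-03 -2.80910569e-04] [ 0.88529238 -0.02672441  0.47884885] 0.085311847315207
```

View pics/scene0.png

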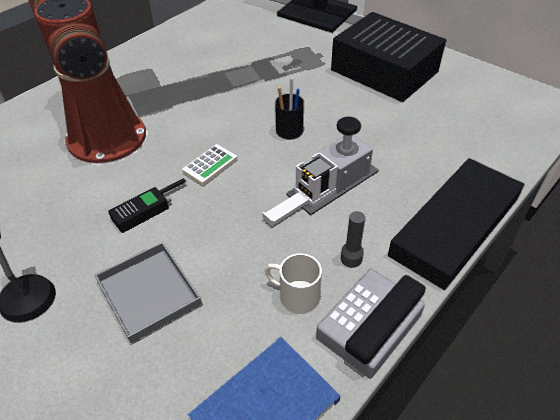

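View pics/top0.png

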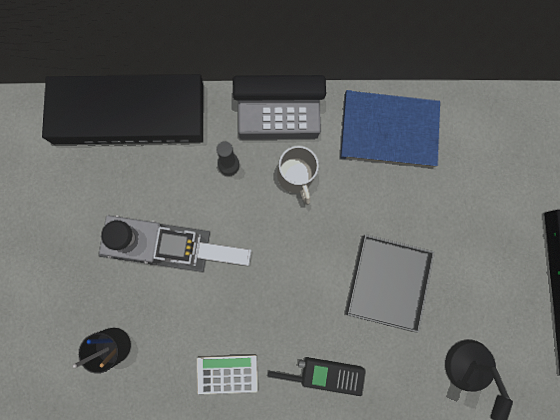

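The dispenser is at left in the top view: pad about (117,235), magazine (175,245), tongue tip (250,256). The tray is about (390,282), with the mug (298,168) and torch (228,158) clear of it. Next I'll back-project these points and zoom in.

```bash
cat > h.py <<'E'
import numpy as np,cv2
from bench import bot
from scipy.spatial.transform import Rotation as R
def ray(n,uv,z):
    m=bot.camera_model(n)
    p=cv2.undistortPoints(np.array(uv,float).reshape(-1,1,2),m["intrinsics"],m["dist_coeffs"])[:,0]
    d=R.from_quat(m["orientation"]).apply(np.c_[p[:,0],-p[:,1],-np.ones(len(p))])
    o=m["origin"]; return o+d*((z-o[2])/d[:,2])[:,None]
def proj(n,P):
    m=bot.camera_model(n)
    c=R.from_quat(m["orientation"]).inv().apply(np.atleast_2d(P)-m["origin"])*[1,-1,-1]
    return cv2.projectPoints(c,np.zeros(3),np.zeros(3),m["intrinsics"],m["dist_coeffs"])[0][:,0]
E
python3 - <<'E'
from h import *
np.set_printoptions(precision=4,suppress=True)
print("pad top",ray("top",[(117,235)],.17)," scene",ray("scene",[(348,125)],.17))
print("tongue tip",ray("top",[(252,248),(250,265)],.022))
print("tray",ray("top",[(366,236),(432,250),(417,329),(346,315)],.03))
print("tray scene",ray("scene",[(97,276),(163,247),(201,297),(136,338)],.03))
print("mug",ray("top",[(298,166)],.095),"torch",ray("top",[(225,150)],.14))
a=cv2.imread("pics/top0.png")[200:285,90:265]; b=cv2.imread("pics/scene0.png")[105:235,255:390]
a=cv2.resize(a,(700,340),interpolation=2); cv2.imwrite("pics/ct.png",a)
cv2.imwrite("pics/cs.png",cv2.resize(b,(540,520),interpolation=2))
E
```

```text
pad top [[0.5785 0.2854 0.17  ]]  scene [[0.583  0.2835 0.17  ]]
tongue tip [[0.5595 0.0425 0.022 ]
 [0.5235 0.0473 0.022 ]]
tray [[ 0.5802 -0.2023  0.03  ]
 [ 0.5473 -0.3444  0.03  ]
 [ 0.3826 -0.3012  0.03  ]
 [ 0.4154 -0.1521  0.03  ]]
tray scene [[ 0.3843 -0.3004  0.03  ]
 [ 0.4294 -0.1624  0.03  ]
 [ 0.5852 -0.1968  0.03  ]
 [ 0.5583 -0.3385  0.03  ]]
mug [[ 0.7203 -0.0543  0.095 ]] torch [[0.7432 0.0909 0.14  ]]
```

View pics/ct.png

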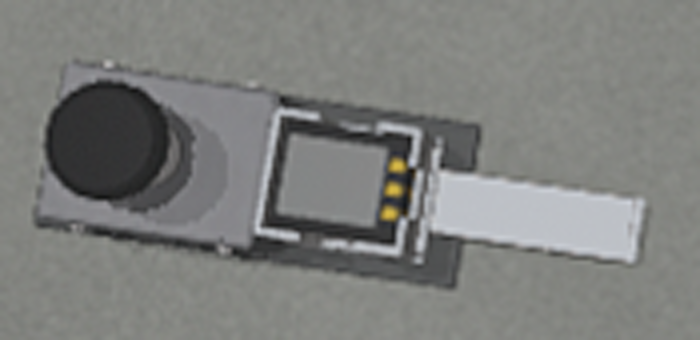

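View pics/cs.png

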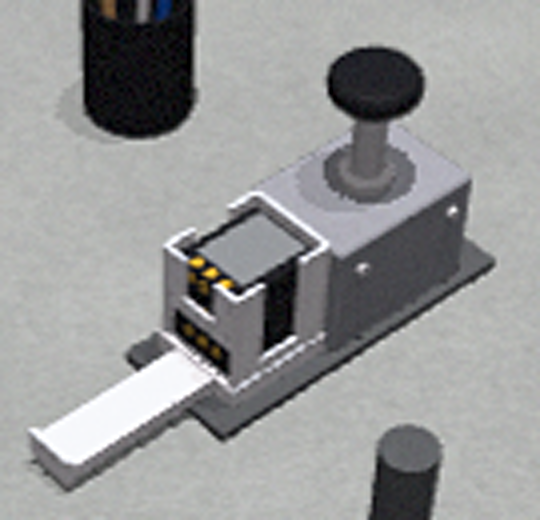

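```bash
python3 - <<'E'
from h import *
from scipy.optimize import least_squares
np.set_printoptions(precision=4,suppress=True)
T=[((72,62),(147,-40,90)),((35,222),(147,40,90)),((278,95),(37,-40,90)),((247,247),(37,40,90)),((107,140),(95,0,170)),
((644,200),(-150,-17,28)),((636,263),(-150,17,28)),((481,125),(-55,-45,8)),((456,286),(-55,45,8))]
S=[((376,78),(95,0,170)),((470,180),(147,-40,90)),((335,250),(37,-40,90)),((495,262),(175,-45,8)),((228,437),(-55,-45,8)),((30,430),(-150,17,28)),((68,465),(-150,-17,28))]
def W(p,L): L=np.array(L)/1000.; return np.c_[R.from_rotvec([0,0,p[2]]).apply(L)]+[p[0],p[1],0]
ut=np.array([t[0] for t in T])/4+[90,200]; us=np.array([t[0] for t in S])/4+[255,105]
def f(p): return np.r_[(proj("top",W(p,[t[1] for t in T]))-ut).ravel(),(proj("scene",W(p,[t[1] for t in S]))-us).ravel()]
# dispenser x points towards +y world
r=least_squares(f,[.56,.19,1.4],loss="soft_l1"); p=r.x
print(p,np.degrees(p[2])); print(f(p).reshape(-1,2).round(1).tolist())
print(W(p,[(95,0,170),(-83,0,33)]))
c=np.r_[ray("top",[(366,236),(432,250),(417,329),(346,315)],.03).mean(0),ray("scene",[(97,276),(163,247),(201,297),(136,338)],.03).mean(0)];print("tray",c)
s=bot.sense();t=R.from_quat(s["ee_rot"]);print(t.as_matrix())
for q in W(p,[(95,0,170),(-83,0,33)]): print(t.inv().apply(q-s["tcp_pos"])*1000)
print(t.inv().apply(np.r_[np.cos(p[2]),np.sin(p[2]),0]))
E
```

```text
[0.5637 0.1948 1.4089] 80.726543191937
[[-2.2, -0.8], [-0.8, -1.1], [0.4, -1.1], [1.0, 0.8], [-1.5, -0.3], [0.3, -0.7], [-0.1, -0.4], [-0.2, -0.5], [-0.6, 0.6], [-1.1, -1.3], [0.1, -1.0], [0.4, 2.2], [-0.8, -0.6], [-2.4, -0.1], [-1.6, 0.4], [-1.8, 0.2]]
[[0.579  0.2886 0.17  ]
 [0.5504 0.1129 0.033 ]]
tray [ 0.4814 -0.25    0.03    0.4893 -0.2495  0.03  ]
[[-0.9572  0.2896 -0.0009]
 [ 0.2896  0.9572 -0.002 ]
 [ 0.0002 -0.0022 -1.    ]]
[-470.7913 -180.2457   60.3509]
[-494.2397 -356.4025  197.7261]
[ 0.1315  0.9913 -0.0021]
```

The joint fit of both views is within about 2 px, and all heights and sizes agree. I'll move over the pad with the fingers shut, turning to the dispenser's axes on the way.

```bash
python3 -m jog '[{"fingers":255,"dx":-471,"dy":-180,"dz":10,"spin":1.439},{"fingers":255,"dx":-471,"dy":-180,"dz":10,"spin":1.439},{"fingers":255,"dx":-471,"dy":-180,"dz":10,"spin":1.439},{"fingers":255,"dx":-471,"dy":-180,"dz":10,"spin":1.439},{"fingers":255,"dx":-471,"dy":-180,"dz":10,"spin":1.439},{"fingers":255,"dx":-471,"dy":-180,"dz":10,"spin":1.439},{"fingers":255,"dx":-471,"dy":-180,"dz":10,"spin":1.439},{"fingers":255,"dx":-471,"dy":-180,"dz":10,"spin":1.439},{"fingers":255,"dx":-471,"dy":-180,"dz":10,"spin":1.439},{"fingers":255,"dx":-471,"dy":-180,"dz":10,"spin":1.439},{"fingers":255,"dx":-471,"dy":-180,"dz":10,"spin":1.439},{"fingers":255,"dx":-471,"dy":-180,"dz":10,"spin":1.439},{"fingers":255,"dx":-471,"dy":-180,"dz":40,"spin":1.439},{"fingers":255,"dx":-471,"dy":-180,"dz":40,"spin":1.439}]'
python3 - <<'E'
from h import *
s=bot.sense();t=R.from_quat(s["ee_rot"]);print(t.as_matrix().round(3),s["force"],s["q"])
for q in [(.579,.288,.17),(.5504,.1129,.021)]: print((t.inv().apply(q-s["tcp_pos"])*1000).round(1))
for n in("scene","top"): cv2.imwrite(f"pics/{n}1.png",bot.camera(n)[:,:,::-1])
a=cv2.imread("pics/top1.png")[180:285,60:265]; b=cv2.imread("pics/scene1.png")[60:235,255:390]
cv2.imwrite("pics/c1.png",np.hstack([cv2.resize(a,(460,236)),cv2.resize(b,(182,236))]))
E
```

```text
clock: 1.5
tcp_pos: [0.5753, 0.2896, 0.1866]
ee_rot: [0.761, 0.648, -0.004, -0.002]
force: [-1.4, -0.4, -1.2]
gripper_width: -0.0002
finger_force: 0.0
[[ 0.159  0.987 -0.009]
 [ 0.987 -0.159 -0.003]
 [-0.004 -0.009 -1.   ]] [-1.3909317  -0.40786842 -1.19173883] [3.57160800e-01 3.01058882e-01 1.59692229e+00 6.79710751e-04
 1.25317204e+00 5.16928559e-01]
[-0.9  4.1 16.6]
[-177.7    5.   166.3]
```

View pics/c1.png

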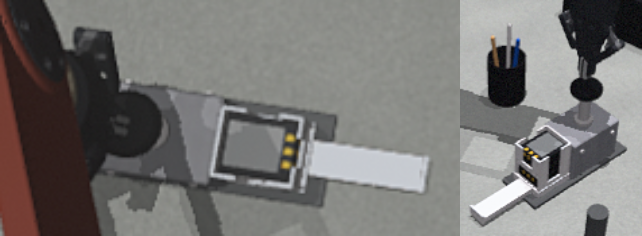

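The shut fingertips are over the black pad in both views. Now the press, in stages.

```bash
python3 -m jog '[{"fingers":255,"dx":0,"dy":0,"dz":10,"spin":0},{"fingers":255,"dx":0,"dy":0,"dz":16,"spin":0},{"fingers":255,"dx":0,"dy":0,"dz":22,"spin":0},{"fingers":255,"dx":0,"dy":0,"dz":28,"spin":0},{"fingers":255,"dx":0,"dy":0,"dz":34,"spin":0},{"fingers":255,"dx":0,"dy":0,"dz":40,"spin":0},{"fingers":255,"dx":0,"dy":0,"dz":45,"spin":0},{"fingers":255,"dx":0,"dy":0,"dz":50,"spin":0},{"fingers":255,"dx":0,"dy":0,"dz":55,"spin":0},{"fingers":255,"dx":0,"dy":0,"dz":59,"spin":0},{"fingers":255,"dx":0,"dy":0,"dz":62,"spin":0},{"fingers":255,"dx":0,"dy":0,"dz":65,"spin":0},{"fingers":255,"dx":0,"dy":0,"dz":65,"spin":0}]'
```

```text
clock: 2.9
tcp_pos: [0.5797, 0.29, 0.1293]
ee_rot: [0.762, 0.648, 0.0, -0.0]
force: [-5.0, -0.9, 11.2]
gripper_width: 0.0
finger_force: 5.5
```

```bash
python3 -m jog '[{"fingers":255,"dx":0,"dy":0,"dz":3,"spin":0},{"fingers":255,"dx":0,"dy":0,"dz":5,"spin":0},{"fingers":255,"dx":0,"dy":0,"dz":7,"spin":0},{"fingers":255,"dx":0,"dy":0,"dz":7,"spin":0}]'
```

```text
clock: 3.3
tcp_pos: [0.5798, 0.29, 0.1225]
ee_rot: [0.762, 0.648, 0.0, -0.0]
force: [-4.7, -0.0, 12.2]
gripper_width: 0.0002
finger_force: 6.0
```

```bash
python3 -m jog '[{"fingers":255,"dx":0,"dy":0,"dz":2,"spin":0},{"fingers":255,"dx":0,"dy":0,"dz":4,"spin":0},{"fingers":255,"dx":0,"dy":0,"dz":4,"spin":0}]'
```

```text
clock: 3.6
tcp_pos: [0.5798, 0.2901, 0.1201]
ee_rot: [0.762, 0.648, -0.0, -0.0]
force: [-8.4, -3.0, 16.7]
gripper_width: 0.0002
finger_force: 8.7
```

Rising toward the stop; a bit more.

```bash
python3 -m jog '[{"fingers":255,"dx":0,"dy":0,"dz":2,"spin":0},{"fingers":255,"dx":0,"dy":0,"dz":3,"spin":0},{"fingers":255,"dx":0,"dy":0,"dz":3,"spin":0}]'
```

```text
clock: 3.9
tcp_pos: [0.5799, 0.2901, 0.1199]
ee_rot: [0.762, 0.648, -0.0, -0.0]
force: [-12.9, -5.3, 28.0]
gripper_width: -0.0001
finger_force: 14.0
```

Bottomed: 28 N with no more travel. Let it spring back, then rise and move over the tongue.

```bash
python3 -m jog '[{"fingers":255,"dx":0,"dy":0,"dz":-15,"spin":0},{"fingers":255,"dx":0,"dy":0,"dz":-30,"spin":0},{"fingers":255,"dx":0,"dy":0,"dz":-45,"spin":0},{"fingers":255,"dx":0,"dy":0,"dz":-60,"spin":0},{"fingers":255,"dx":0,"dy":0,"dz":-80,"spin":0},{"fingers":255,"dx":0,"dy":0,"dz":-120,"spin":0},{"fingers":255,"dx":0,"dy":0,"dz":-140,"spin":0},{"fingers":255,"dx":0,"dy":0,"dz":-140,"spin":0},{"fingers":255,"dx":0,"dy":0,"dz":-140,"spin":0},{"fingers":255,"dx":0,"dy":0,"dz":-140,"spin":0}]'
python3 - <<'E'
from h import *
for n in("scene","top"): cv2.imwrite(f"pics/{n}2.png",bot.camera(n)[:,:,::-1])
a=cv2.imread("pics/top2.png")[200:285,90:265]; b=cv2.imread("pics/scene2.png")[80:235,240:390]
cv2.imwrite("pics/c2.png",np.hstack([cv2.resize(a,(525,255),interpolation=2),cv2.resize(b,(247,255),interpolation=2)]))
s=bot.sense();t=R.from_quat(s["ee_rot"]);print(s["tcp_pos"],s["force"])
P=(.5504,.1129,.021); print((t.inv().apply(P-s["tcp_pos"])*1000).round(1), t.as_matrix().round(3), [.1604,.987])
E
```

```text
clock: 4.9
tcp_pos: [0.5785, 0.289, 0.2496]
ee_rot: [0.762, 0.648, -0.002, -0.001]
force: [0.2, 0.0, -0.1]
gripper_width: 0.0
finger_force: 0.0
[0.57850403 0.2890314  0.24958631] [ 0.35538724  0.56991926 -1.03982648]
[-177.9    1.5  229. ] [[ 0.161  0.987 -0.004]
 [ 0.987 -0.161 -0.002]
 [-0.002 -0.004 -1.   ]] [0.1604, 0.987]
```

View pics/c2.png

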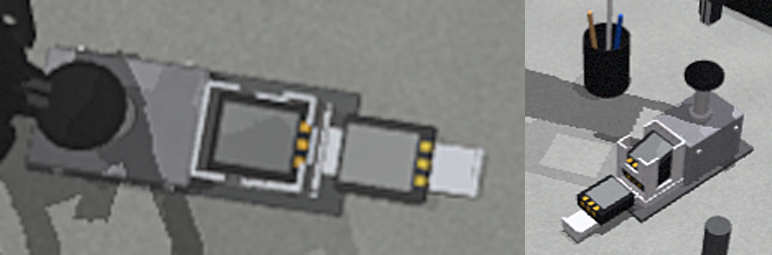

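Battery fully out on the tongue, plunger back up, two left in the magazine. Battery top outline in the crop: (345,117), (437,127), (425,203), (333,190). I'll check its position.

```bash
python3 -m jog '[{"fingers":0,"dx":-178,"dy":1,"dz":0,"spin":0},{"fingers":0,"dx":-178,"dy":1,"dz":0,"spin":0},{"fingers":0,"dx":-178,"dy":1,"dz":0,"spin":0},{"fingers":0,"dx":-178,"dy":1,"dz":0,"spin":0},{"fingers":0,"dx":-178,"dy":1,"dz":60,"spin":0},{"fingers":0,"dx":-178,"dy":1,"dz":110,"spin":0},{"fingers":0,"dx":-178,"dy":1,"dz":130,"spin":0},{"fingers":0,"dx":-178,"dy":1,"dz":130,"spin":0},{"fingers":0,"dx":-178,"dy":1,"dz":130,"spin":0},{"fingers":0,"dx":-178,"dy":1,"dz":130,"spin":0}]'
python3 - <<'E'
from h import *
c=ray("top",np.array([(345,117),(437,127),(425,203),(333,190)])/3+[90,200],.044);print(c.round(4),c.mean(0))
s=bot.sense();t=R.from_quat(s["ee_rot"]);print(s["tcp_pos"])
for P in (c.mean(0)-[0,0,.023],(.5504,.1129,.021)): print((t.inv().apply(P-s["tcp_pos"])*1000).round(1))
E
```

```text
clock: 6.0
tcp_pos: [0.5539, 0.114, 0.1246]
ee_rot: [0.762, 0.648, 0.002, 0.001]
force: [-1.0, -0.1, 1.0]
gripper_width: 0.0856
finger_force: 0.0
[[0.5787 0.1402 0.044 ]
 [0.5707 0.0762 0.044 ]
 [0.5182 0.085  0.044 ]
 [0.5283 0.1484 0.044 ]] [0.54897862 0.11246497 0.044     ]
[0.55387321 0.11397111 0.12456982]
[ -2.4  -5.  103.5]
[ -1.7  -3.7 103.6]
```

Both estimates agree within 2 mm. Descend.

```bash
python3 -m jog '[{"fingers":0,"dx":0,"dy":-1,"dz":0,"spin":0},{"fingers":0,"dx":0,"dy":-1,"dz":25,"spin":0},{"fingers":0,"dx":0,"dy":-1,"dz":45,"spin":0},{"fingers":0,"dx":0,"dy":-1,"dz":60,"spin":0},{"fingers":0,"dx":0,"dy":-1,"dz":75,"spin":0},{"fingers":0,"dx":0,"dy":-1,"dz":85,"spin":0},{"fingers":0,"dx":0,"dy":-1,"dz":93,"spin":0},{"fingers":0,"dx":0,"dy":-1,"dz":98,"spin":0},{"fingers":0,"dx":0,"dy":-1,"dz":98,"spin":0},{"fingers":0,"dx":0,"dy":-1,"dz":98,"spin":0},{"fingers":0,"dx":0,"dy":-1,"dz":98,"spin":0}]' 30
python3 - <<'E'
from h import *
s=bot.sense();t=R.from_quat(s["ee_rot"]);print(s["tcp_pos"],s["force"])
for P in ((.549,.1125,.021),(.5504,.1129,.021)): print((t.inv().apply(P-s["tcp_pos"])*1000).round(1))
b=bot.camera("scene")[140:240,230:370,::-1]
cv2.imwrite("pics/c3.png",cv2.resize(b,(560,400),interpolation=2))
E
```

```text
clock: 7.1
tcp_pos: [0.5516, 0.1139, 0.025]
ee_rot: [0.762, 0.648, 0.001, 0.0]
force: [0.4, -0.3, -0.1]
gripper_width: 0.0851
finger_force: 0.0
[0.55163771 0.11393588 0.02496404] [ 0.43747071 -0.26925281 -0.13484708]
[-1.8 -2.4  4. ]
[-1.2 -1.1  4. ]
```

View pics/c3.png

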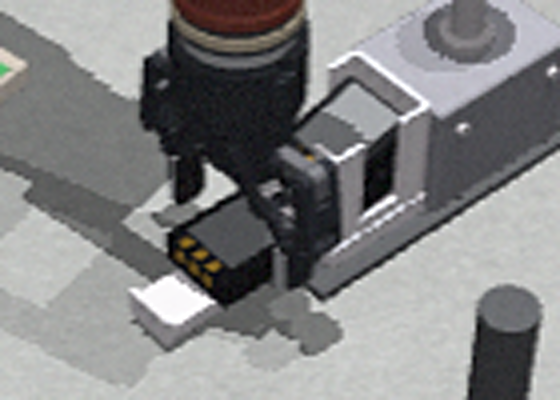

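The fingers straddle the battery, clear of the magazine. Lower slightly, centre and grip.

```bash
python3 -m jog '[{"fingers":0,"dx":-3,"dy":-2,"dz":4,"spin":0},{"fingers":0,"dx":-3,"dy":-2,"dz":4,"spin":0},{"fingers":60,"dx":-3,"dy":-2,"dz":4,"spin":0},{"fingers":120,"dx":-3,"dy":-2,"dz":4,"spin":0},{"fingers":160,"dx":-3,"dy":-2,"dz":4,"spin":0},{"fingers":160,"dx":-3,"dy":-2,"dz":4,"spin":0},{"fingers":160,"dx":-3,"dy":-2,"dz":4,"spin":0},{"fingers":160,"dx":-3,"dy":-2,"dz":4,"spin":0}]' 30
```

```text
clock: 7.95
tcp_pos: [0.5489, 0.1113, 0.0205]
ee_rot: [0.762, 0.648, 0.0, 0.0]
force: [0.3, -0.2, 1.8]
gripper_width: 0.0533
finger_force: 33.8
```

```bash
python3 -m jog '[{"fingers":160,"dx":0,"dy":0,"dz":-5,"spin":0},{"fingers":160,"dx":0,"dy":0,"dz":-15,"spin":0},{"fingers":160,"dx":0,"dy":0,"dz":-30,"spin":0},{"fingers":160,"dx":0,"dy":0,"dz":-50,"spin":0},{"fingers":160,"dx":0,"dy":0,"dz":-75,"spin":0},{"fingers":160,"dx":0,"dy":0,"dz":-95,"spin":0},{"fingers":160,"dx":0,"dy":0,"dz":-110,"spin":0},{"fingers":160,"dx":0,"dy":0,"dz":-110,"spin":0},{"fingers":160,"dx":0,"dy":0,"dz":-110,"spin":0}]'
python3 - <<'E'
from h import *
s=bot.sense();t=R.from_quat(s["ee_rot"]);print(s["tcp_pos"],s["force"])
print((t.inv().apply((.485,-.25,.05)-s["tcp_pos"])*1000).round(1))
b=bot.camera("scene")[90:230,220:370,::-1]
cv2.imwrite("pics/c4.png",cv2.resize(b,(600,560),interpolation=2))
E
```

```text
clock: 8.85
tcp_pos: [0.5485, 0.1112, 0.1306]
ee_rot: [0.762, 0.648, 0.0, 0.0]
force: [-0.6, -0.1, -1.9]
gripper_width: 0.0531
finger_force: 33.7
[0.54846226 0.11123927 0.1305911 ] [-0.57959572 -0.10987038 -1.89231833]
[-366.8   -4.4   80.5]
```

View pics/c4.png

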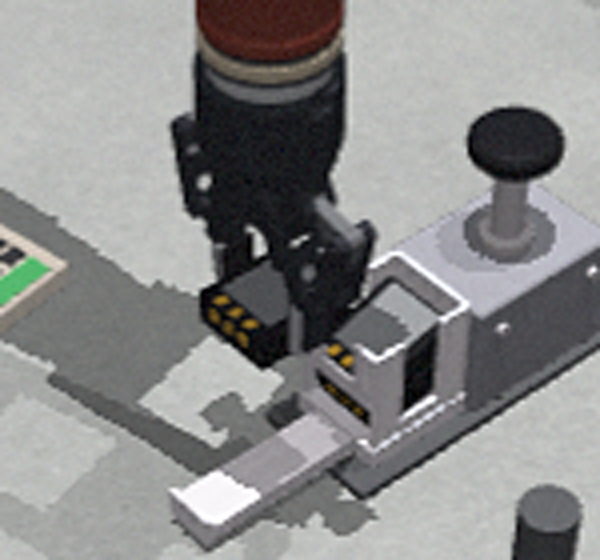

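Battery held level, two spares remain in the magazine. Carry to the tray.

```bash
python3 -m jog '[{"fingers":160,"dx":-15,"dy":0,"dz":0,"spin":0},{"fingers":160,"dx":-45,"dy":-1,"dz":0,"spin":0.02},{"fingers":160,"dx":-85,"dy":-1,"dz":0,"spin":0.04},{"fingers":160,"dx":-130,"dy":-2,"dz":0,"spin":0.06},{"fingers":160,"dx":-175,"dy":-2,"dz":0,"spin":0.08},{"fingers":160,"dx":-220,"dy":-3,"dz":0,"spin":0.1},{"fingers":160,"dx":-265,"dy":-3,"dz":0,"spin":0.1},{"fingers":160,"dx":-305,"dy":-4,"dz":0,"spin":0.1},{"fingers":160,"dx":-340,"dy":-4,"dz":0,"spin":0.1},{"fingers":160,"dx":-360,"dy":-4,"dz":0,"spin":0.1},{"fingers":160,"dx":-367,"dy":-4,"dz":0,"spin":0.1},{"fingers":160,"dx":-367,"dy":-4,"dz":20,"spin":0.1},{"fingers":160,"dx":-367,"dy":-4,"dz":45,"spin":0.1},{"fingers":160,"dx":-367,"dy":-4,"dz":70,"spin":0.1},{"fingers":160,"dx":-367,"dy":-4,"dz":85,"spin":0.1},{"fingers":160,"dx":-367,"dy":-4,"dz":95,"spin":0.1},{"fingers":160,"dx":-367,"dy":-4,"dz":100,"spin":0.1},{"fingers":160,"dx":-367,"dy":-4,"dz":100,"spin":0.1},{"fingers":160,"dx":-367,"dy":-4,"dz":100,"spin":0.1}]'
python3 - <<'E'
from h import *
s=bot.sense();print(s["tcp_pos"],s["force"])
b=bot.camera("scene")[190:350,70:250,::-1]
cv2.imwrite("pics/c5.png",cv2.resize(b,(630,560),interpolation=2))
E
```

```text
clock: 10.8
tcp_pos: [0.4862, -0.2507, 0.0312]
ee_rot: [0.793, 0.609, 0.0, 0.001]
force: [-0.5, 0.3, -1.1]
gripper_width: 0.0536
finger_force: 33.6
[ 0.48619037 -0.25074771  0.03121462] [-0.53758347  0.28133729 -1.11823251]
```

View pics/c5.png

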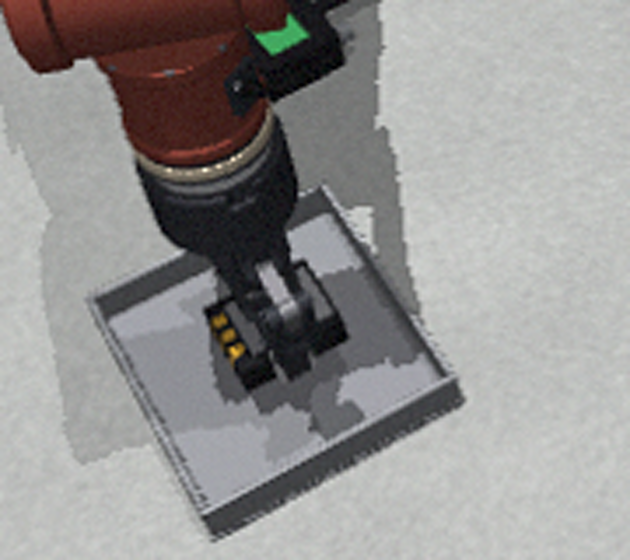

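The battery is centred and level over the tray floor. Now I'll lower gently to contact.

```bash
python3 -m jog '[{"fingers":160,"dx":0,"dy":0,"dz":6,"spin":0},{"fingers":160,"dx":0,"dy":0,"dz":12,"spin":0},{"fingers":160,"dx":0,"dy":0,"dz":17,"spin":0},{"fingers":160,"dx":0,"dy":0,"dz":21,"spin":0},{"fingers":160,"dx":0,"dy":0,"dz":24,"spin":0},{"fingers":160,"dx":0,"dy":0,"dz":24,"spin":0},{"fingers":160,"dx":0,"dy":0,"dz":24,"spin":0}]'
```

```text
clock: 11.55
tcp_pos: [0.4853, -0.2503, 0.0062]
ee_rot: [0.793, 0.609, -0.0, -0.0]
force: [0.3, 0.7, -0.4]
gripper_width: 0.0529
finger_force: 33.6
```

```bash
python3 -m jog '[{"fingers":160,"dx":0,"dy":0,"dz":1,"spin":0},{"fingers":160,"dx":0,"dy":0,"dz":1,"spin":0},{"fingers":160,"dx":0,"dy":0,"dz":1,"spin":0}]'
```

```text
clock: 11.85
tcp_pos: [0.4855, -0.2504, 0.0055]
ee_rot: [0.793, 0.609, 0.0, 0.0]
force: [-0.2, -0.0, -1.3]
gripper_width: 0.0533
finger_force: 33.6
```

```bash
python3 -m jog '[{"fingers":160,"dx":0,"dy":0,"dz":1,"spin":0},{"fingers":160,"dx":0,"dy":0,"dz":2,"spin":0},{"fingers":160,"dx":0,"dy":0,"dz":2,"spin":0},{"fingers":160,"dx":0,"dy":0,"dz":2,"spin":0}]'
```

```text
clock: 12.25
tcp_pos: [0.4853, -0.2503, 0.0032]
ee_rot: [0.793, 0.609, -0.0, -0.0]
force: [0.8, -1.2, -0.9]
gripper_width: 0.0534
finger_force: 33.6
```

```bash
python3 -m jog '[{"fingers":160,"dx":0,"dy":0,"dz":1,"spin":0},{"fingers":160,"dx":0,"dy":0,"dz":1,"spin":0},{"fingers":160,"dx":0,"dy":0,"dz":1,"spin":0}]'
```

```text
clock: 12.55
tcp_pos: [0.4856, -0.2505, 0.0026]
ee_rot: [0.793, 0.609, 0.0, 0.0]
force: [-0.0, -0.2, 1.4]
gripper_width: 0.0531
finger_force: 33.9
```

In contact. Release gradually, then retreat.

```bash
python3 -m jog '[{"fingers":100,"dx":0,"dy":0,"dz":0,"spin":0},{"fingers":85,"dx":0,"dy":0,"dz":0,"spin":0},{"fingers":70,"dx":0,"dy":0,"dz":0,"spin":0},{"fingers":50,"dx":0,"dy":0,"dz":0,"spin":0},{"fingers":30,"dx":0,"dy":0,"dz":0,"spin":0},{"fingers":30,"dx":0,"dy":0,"dz":0,"spin":0},{"fingers":30,"dx":0,"dy":0,"dz":-10,"spin":0},{"fingers":30,"dx":0,"dy":0,"dz":-25,"spin":0},{"fingers":30,"dx":0,"dy":0,"dz":-50,"spin":0},{"fingers":30,"dx":0,"dy":0,"dz":-90,"spin":0},{"fingers":30,"dx":0,"dy":0,"dz":-140,"spin":0},{"fingers":30,"dx":0,"dy":0,"dz":-190,"spin":0},{"fingers":30,"dx":0,"dy":0,"dz":-200,"spin":0},{"fingers":30,"dx":0,"dy":0,"dz":-200,"spin":0},{"fingers":30,"dx":0,"dy":0,"dz":-200,"spin":0},{"fingers":30,"dx":0,"dy":0,"dz":-200,"spin":0}]'
python3 - <<'E'
from h import *
cv2.imwrite("pics/s6.png",bot.camera("scene")[:,:,::-1])
E
```

```text
clock: 14.15
tcp_pos: [0.4839, -0.2493, 0.1999]
ee_rot: [0.793, 0.609, -0.001, -0.002]
force: [-0.2, 1.1, 0.0]
gripper_width: 0.0754
finger_force: 0.0
```

View pics/s6.png

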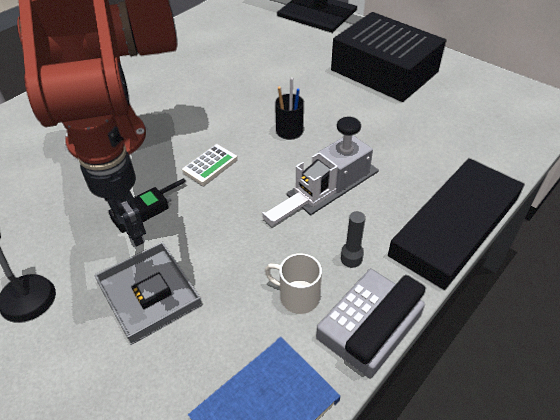

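The battery lies flat in the tray at about (150,290). The plunger is up, and the mug and torch are where they were.

```bash
python3 -c "
from bench import bot
print(bot.finish_job())"
```

```text
the job is handed in; nothing more can be done
None
```

I pressed the plunger once until it bottomed (28 N) and it sprang back, then set the issued battery down flat in the tray; the other two batteries, the mug and the torch stayed in place, and I handed the job in at about 14 s.

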